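# Drive home the amber lid-lock pin of a vaccine cold box with a mallet

### The job

Lock the lid of the turquoise vaccine cold box: pick up the rubber mallet by its handle and, keeping hold of it, drive the raised amber pin down with the mallet's face until it is fully home, never pushing that pin with the gripper itself. Leave the grey pin standing up and the white vial tray undisturbed. Then stand the mallet on the table on its head, as it stood before, and let go.

Things in the scene. Friction and masses are not known exactly. Their poses are not given: they have to be found in the camera images.
- mallet: Rubber mallet, 0.32 kg, standing on its head. Head: black upright cylinder, 56 mm across, 80 mm tall. Handle: level pale wood bar 24 mm wide, 26 mm tall, centre line 42 mm above the lower face, along -x from 28 to 170 mm off the head's axis; grip firmly from above at 80 mm. Balances 10 mm off the axis. Origin: centre of the head's lower (striking) face; x from handle to head, z up.
- amber_pin (a joint): Downward travel of the amber pin, m: 0 fully up, 0.016 fully home, at a hard stop; it starts between 0 and 0.003. A spring below lifts it with 2 to 3 N and a tight collar grips it with 5 N, so it takes about 8 N to drive and stays where it is left.
- amber_top (a point): Centre of the amber pin's flat top (moves with it), a disc 26 mm across. Its white collar on the lid is 42 mm across, 25 mm tall; the top is 23 mm above the collar at travel 0, 7 mm when home. The turquoise box (240 x 320 mm, fixed) has its lid 110 mm above the table, a yellow foam disc in the middle and a pin at each end, 250 mm apart; either may be the amber one.
- grey_pin (a joint): Travel of the dark grey vent pin, m, the same kind of pin on the opposite end of the same lid; 0 is up, where it starts and must stay.
- vial_tray: White plastic tray of vials with amber caps, 100 (x) x 140 (y) x 46 (z) mm, 0.45 kg, loose on the table to the left of the cold box. Origin: centre of its underside. (A pale blue ice bottle, 34 mm high, lies beyond the mallet and a single vial, 45 mm tall, stands beyond the box, out of the way.)
Mind the look-alikes: they are no part of the job. Leave any green or pink look-alike of the mallet alone.

How it is judged (in metres and radians):
On the way:
1. the amber pin is home (at least 13 of its 16 mm) under the mallet's face, with the mallet held in the fingers (value of joint amber_pin above 0.013 m and distance between mallet and amber_top below 0.03 m and contact force between the fingers and mallet above 2 N), for 0.05 s.
At the end, for the whole second after the job is handed in: The amber pin is down at least 13 of its 16 mm, the grey pin is still up (within 4 mm), and the mallet stands at rest on the table on its head (lower face within 15 mm of the table top, upright within 11 degrees), let go (value of joint amber_pin above 0.013 m and value of joint grey_pin below 0.004 m and height (world z) of mallet below 0.015 m and angle between mallet's own z axis and vertical below 0.2 rad and linear speed of mallet below 0.03 m/s); the robot touches nothing.
It fails at once if the robot itself pushes the amber pin (more than 2 N) (contact force between any of the fingers, the arm and amber_pin above 2 N).
It fails at once if the grey pin is pushed down more than 4 mm (value of joint grey_pin above 0.004 m).
It fails at once if the vial tray is moved more than 20 mm or tipped (distance of vial_tray from where it was at the start of the episode above 0.02 m or angle between vial_tray's own z axis and vertical above 0.2 rad).
It also fails if it takes over 51 s, if anything falls off the work surface, if the arm or the gripper's body presses on something with over 40 N, if the wrist force passes 120 N, or if a joint passes its speed limit or range.

### The arm

A 6-joint arm with a two-finger parallel gripper is mounted at the origin on the work surface. World frame = base frame: x ahead of the robot, y to its left, z up, the work surface at z = 0. Lengths are in m, angles in degrees, forces in N, time in s.
With the tool pointing down it reaches from about 0.3 to 0.75 m from the base axis. Payload 8.5 kg.
Tool frame: the origin (TCP) lies at the very end of the fingers, on their centre line; the grasp point (between the pads) lies 19 mm behind it; x points along the fingers, y is the direction in which the jaws open and shut, and the axes are right-handed (so a half turn about x gives the same grasp; the last joint's range is limited). The gripper opens to 85 mm and grips with 20 to 120 N. Pads are 22 mm wide; open, the fingers measure 114 mm over their backs; the gripper's body (76 mm by 85 mm) begins 54 mm behind the grasp point. The pads swing forward as they close: fully open they stand 13 mm farther back than shut.
Start: joints at [60.315, 21.807, 74.336, -0, 83.858, -12.336], TCP at [0.164, 0.525, 0.231] pointing down, gripper open.
Joint ranges: [-178.18, 178.18], [-50.72, 133.34], [12.68, 142.11], [-81.47, 261.47], [9.98, 163.14], [-165.26, 165.26]. Speed limits (degrees/s): [136.94, 136.94, 180, 180, 180, 180].

### API

Orientations are given as a 3x3 rotation matrix whose columns are the frame's x, y, z axes.
In Python, from rig import sensors, cams, env gives the robot as it stands.
- The arm moves only by the shell command python3 -m crank 'ROWS' [FORCE]. ROWS is a JSON object of lists of equal length, an entry for each row: "hand": the closure in counts, from 0 (fully open) to 255 (shut); "translation": the shift along the tool's x, y, z in m, a list of three; "dr": the turn, a rotation vector about the tool's x, y, z in rad, a list of three. A call has 1 to 5 rows; each row is the pose to reach, as a shift and turn from the pose commanded when the call began, along the tool's axes at that moment; what a row does not reach only later rows make up. A row lasts 1/10 s, in which the tool goes at most 50 mm and 8.59 degrees, less where a joint would pass 70% of its speed; a pose out of reach is approached as far as the arm can. A call with a gripper value outside its range is refused whole. The fingers move at their own pace and stop on an object; FORCE is the grip in N (left out, the last holds). Time passes only in rows, so rows that repeat a pose let the fingers close. It gives the time, the measured TCP pose, the force and the opening at its end, in the units of the state.
- sensors.observe(): the state, without advancing time (a new reading comes with each control period).
- cams.get_image(name): name is "scene" or "top"; returns (picture, depth): 400x640x3 uint8, blue, green, red; 400x640 float32, m along the optical axis (not along the pixel's ray), 0 where there is no reading.
- cams.calibration(name): a dict with "vertical_fov" (degrees; the focal length in pixels is half the picture's height over the tangent of half this angle, whatever the lens; pixels are square), "cx", "cy" (the principal point, pixels), "extrinsics" (4x4, takes a point from camera to world coordinates). Camera axes: x right, y down, z forward; pixel columns grow to the right and rows downward; lengths in m; the calibration is good to about 2 mm. A picture is of the moment at which its call begins. calibration takes no time and is no camera call.
- env.close_job(): hands the job in, once; it reports no verdict.
The state is a dict: "time_s": time; "q": joint angles; "qvel": joint speeds; "joint_efforts": joint torques, N m; "position": TCP position; "tool_rot": TCP orientation; "ft_force": force on the tool from outside, world axes, zero at the start; "wrist_torque": the same for the moment, N m; "grip_width": finger opening in m.
Only numpy, scipy, OpenCV 4.12 (cv2) and the standard library are available. Lean on these libraries where they do the work, as an engineer would, in place of code of your own. Each camera call takes 0.05 s, during which the arm holds its last target. There are 200 camera calls.

## Working session

There is one attempt and no reset: what is moved stays moved. The work goes in short steps, Python scripts to look and compute and a shell command to move; the robot and the scene stay as the last step left them, time stands still between calls to the robot, and variables do not carry over. Pictures are saved under pics/ and viewed, about 8 in all and at most 12, crops included, and the job is handed in when it is done.

```bash
mkdir -p pics; cat > h.py <<'E'
from rig import sensors, cams, env
import numpy as np, cv2
def px2w(name,u,v,depth=None,z=None):
    c=cams.calibration(name); f=200/np.tan(np.radians(c["vertical_fov"])/2); T=np.array(c["extrinsics"])
    d=np.array([(u-c["cx"])/f,(v-c["cy"])/f,1.]); r=T[:3,:3]@d; o=T[:3,3]
    return o+r*(depth if z is None else (z-o[2])/r[2])
def grab(name,tag):
    im,d=cams.get_image(name); cv2.imwrite(f"pics/{tag}.png",im); np.savez(f"{tag}_{name}.npz",im=im,d=d); return im,d
E
python3 - <<'E'
from h import *
s=sensors.observe(); print(s)
for n in("top","scene"):
    grab(n,n+"0"); print(n,cams.calibration(n))
E
```

```text
{'time_s': 0.0, 'q': array([ 6.03160665e+01,  2.18391873e+01,  7.43871602e+01, -1.44702935e-04,
        8.38584201e+01, -1.23368418e+01]), 'qvel': array([-0.02879569,  0.09036524,  0.03607262,  0.08463194,  0.11244228,
        0.00409982]), 'joint_efforts': array([-1.48533938e-03, -4.48429406e+01, -2.31276691e+01, -1.88180138e-04,
        4.68297105e-03, -1.43819028e-05]), 'position': array([0.16384133, 0.52470101, 0.23071452]), 'tool_rot': array([[-7.30475504e-04,  2.98158708e-01,  9.54516030e-01],
       [-1.28656535e-03,  9.54515214e-01, -2.98159438e-01],
       [-9.99998906e-01, -1.44584541e-03, -3.13649320e-04]]), 'ft_force': array([-1.33742875, -0.16938181,  0.53827559]), 'wrist_torque': array([ 0.02651451, -0.06459916, -0.00394927]), 'grip_width': 0.0849694231102443}
top {'vertical_fov': 54.73625679157202, 'cx': 315.8080954276977, 'cy': 198.43881948600338, 'extrinsics': array([[ 0.01234003, -0.98504511,  0.17185416,  0.46773232],
       [-0.99983878, -0.01439737, -0.0107301 ,  0.00965914],
       [ 0.01304388, -0.17169404, -0.98506396,  1.10902093],
       [ 0.        ,  0.        ,  0.        ,  1.        ]])}
scene {'vertical_fov': 42.89258205709872, 'cx': 316.88269733628766, 'cy': 190.54059220965672, 'extrinsics': array([[-7.91303363e-03,  7.93806897e-01, -6.08118405e-01,
         1.65357036e+00],
       [ 9.99938369e-01,  1.54554848e-03, -1.09940414e-02,
         4.64934736e-03],
       [-7.78726938e-03, -6.08167922e-01, -7.93770204e-01,
         1.46364892e+00],
       [ 0.00000000e+00,  0.00000000e+00,  0.00000000e+00,
         1.00000000e+00]])}
```

View pics/top0.png

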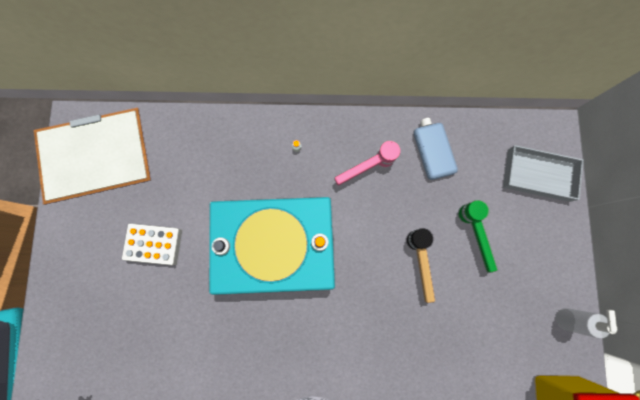

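View pics/scene0.png

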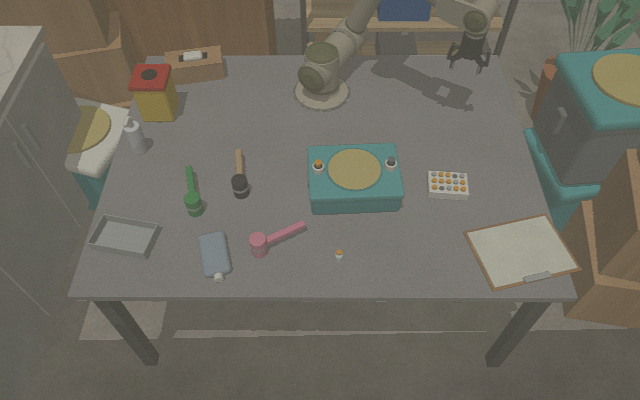

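The top view shows three mallets. Green is at (477,212)–(490,270), pink at (389,151)–(338,181), and one has a black head at (421,239) and pale wood handle ending at (431,301). The black and wood one fits the description. The amber pin is at (320,242), the grey pin at (220,246), and the tray at (152,245).

```bash
cat > m.py <<'E'
from h import *
z=np.load("top0_top.npz"); im,d=z["im"],z["d"]; hsv=cv2.cvtColor(im,cv2.COLOR_BGR2HSV)
def comp(mask,box):
    m=np.zeros(mask.shape,np.uint8); x0,y0,x1,y1=box; m[y0:y1,x0:x1]=mask[y0:y1,x0:x1]
    c=max(cv2.findContours(m,0,1)[0],key=cv2.contourArea); return c
hd=comp(((hsv[...,2]<60)*255).astype(np.uint8),(400,220,445,260))
ha=comp(cv2.inRange(hsv,(8,70,100),(25,255,255)),(405,240,445,310))
pin=comp(cv2.inRange(hsv,(8,150,150),(24,255,255)),(305,228,335,256))
for n,c in(("head",hd),("handle",ha),("pin",pin)): print(n,cv2.minAreaRect(c),cv2.minEnclosingCircle(c))
(u,v),_=cv2.minEnclosingCircle(pin); 
print("pin depth pt",px2w("top",u,v,d[int(v),int(u)]),"ray z=.157",px2w("top",u,v,z=.157))
# point clouds by depth
def cloud(c):
    m=np.zeros(d.shape,np.uint8); cv2.drawContours(m,[c],-1,1,-1); return np.array([px2w("top",x,y,d[y,x]) for y,x in zip(*np.nonzero(m)) if d[y,x]>0])
P=cloud(hd); t=P[P[:,2]>.07]; print("headtop",len(t),t.mean(0),t.min(0),t.max(0),"mid",(t.min(0)+t.max(0))/2)
P=cloud(ha); t=P[(P[:,2]>.045)&(P[:,2]<.065)]; print("handle",len(t),t.mean(0)); 
vx,vy,x0,y0=cv2.fitLine(t[:,:2].astype(np.float32),2,0,.01,.01).ravel(); print("dir",np.degrees(np.arctan2(vy,vx)),x0,y0,t.min(0),t.max(0))
for nm,(u,v) in dict(grey=(220,246),foam=(271,245),lid=(240,285),table=(370,300),tray=(152,245)).items(): print(nm,px2w("top",u,v,d[v,u]))
o=np.hstack([cv2.resize(im[200:310,380:500],None,fx=3.3,fy=3.3),cv2.resize(im[200:310,300:400],None,fx=3.3,fy=3.3)]); cv2.imwrite("pics/crop1.png",o)
E
python3 m.py
```

```text
head ((419.0, 238.5), (19.0, 24.0), 90.0) ((419.0, 239.0), 12.649210929870605)
handle ((425.6216125488281, 275.2297668457031), (54.25166320800781, 9.699539184570312), 80.53767395019531) ((425.4196472167969, 275.1785583496094), 27.209827423095703)
pin ((319.5, 241.5), (9.0, 9.0), 90.0) ((319.5, 241.5), 4.94984769821167)
pin depth pt [ 0.52663021 -0.0110719   0.15804818] ray z=.157 [ 0.52669513 -0.01109475  0.157     ]
headtop 316 [ 0.54365626 -0.28462284  0.08036694] [ 0.51790412 -0.31036045  0.0706172 ] [ 0.56877585 -0.25904634  0.0855374 ] mid [ 0.54333999 -0.2847034   0.0780773 ]
handle 501 [ 0.44589067 -0.29922675  0.05449239]
dir 7.7432485 0.44589067 -0.29922676 [ 0.3765447  -0.32067781  0.04507419] [ 0.51655787 -0.28122642  0.06128918]
grey [0.51251707 0.23146374 0.15801018]
foam [0.51889631 0.11204733 0.11247376]
lid [0.41775616 0.18732863 0.10856195]
table [ 3.75688311e-01 -1.57236478e-01 -3.63155795e-05]
tray [0.51849976 0.44560358 0.03750303]
```

View pics/crop1.png

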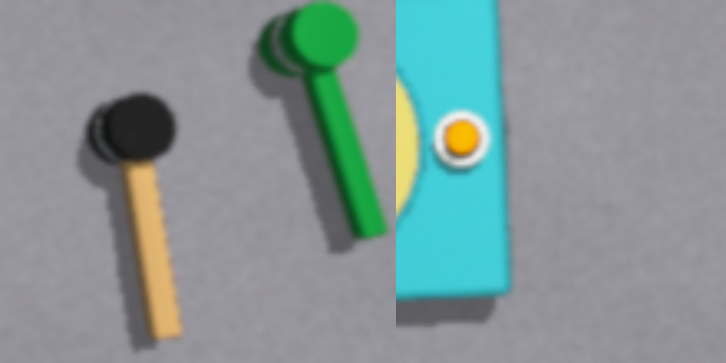

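The crop confirms the black-headed, pale-wood mallet, with the amber pin at the right end of the box. The pin top measures z=0.158, the head top 0.080 and the handle top about 0.055, all matching the given sizes. The head axis is about (0.5437,-0.285), the mallet heading about 8° and the grasp point (0.4645,-0.296).

```bash
cat > go.py <<'E'
import sys; from h import *
# python3 go.py x y z yaw  -> shift & turn in tool axes to put TCP there, pointing down
x,y,z,yaw=map(float,sys.argv[1:5]); s=sensors.observe(); R=np.array(s["tool_rot"]); p=s["position"]
from scipy.spatial.transform import Rotation as Ro
a=np.radians(yaw); Y=np.array([np.cos(a),np.sin(a),0]); X=np.array([0,0,-1.]); T=np.c_[X,Y,np.cross(X,Y)]
print("t",s["time_s"],"pos",p.round(4),"F",s["ft_force"].round(1),"w",round(s["grip_width"],4),"q",s["q"].round(0))
print("shift",(R.T@(np.array([x,y,z])-p)).round(4),"dr",Ro.from_matrix(R.T@T).as_rotvec().round(4))
E
python3 -m crank '{"hand":[0,0,0,0,0],"translation":[[-0.03,-0.16,0.18],[-0.03,-0.16,0.18],[-0.03,-0.16,0.18],[-0.03,-0.16,0.18],[-0.03,-0.16,0.18]],"dr":[[-0.15,0,0],[-0.3,0,0],[-0.44,0,0],[-0.44,0,0],[-0.44,0,0]]}' 120
python3 go.py 0.4645 -0.296 0.20 98
```

```text
time_s: 0.6
position: [0.285, 0.3226, 0.2605]
tool_rot: [[-0.0, -0.139, 0.99], [-0.0, 0.99, 0.139], [-1.0, -0.0, -0.0]]
ft_force: [1.8, 0.4, 0.3]
grip_width: 0.0855
t 0.6 pos [0.285  0.3226 0.2605] F [1.8 0.4 0.3] w 0.0855 q [ 33.   8.  88.  -0.  83. -65.]
shift [ 0.0607 -0.6375  0.092 ] dr [-0.0006 -0.0003  0.0003]
```

```bash

python3 -m crank '{"hand":[0,0,0,0,0],"translation":[[0,-0.24,0.06],[0,-0.24,0.06],[0,-0.24,0.06],[0,-0.24,0.06],[0,-0.24,0.06]],"dr":[[0,0,0],[0,0,0],[0,0,0],[0,0,0],[0,0,0]]}'
python3 -m crank '{"hand":[0,0,0,0,0],"translation":[[0,-0.24,0.02],[0,-0.24,0.02],[0,-0.24,0.02],[0,-0.24,0.02],[0,-0.24,0.02]],"dr":[[0,0,0],[0,0,0],[0,0,0],[0,0,0],[0,0,0]]}'
python3 -m crank '{"hand":[0,0,0,0,0],"translation":[[0.06,-0.158,0.012],[0.06,-0.158,0.012],[0.06,-0.158,0.012],[0.06,-0.158,0.012],[0.06,-0.158,0.012]],"dr":[[0,0,0],[0,0,0],[0,0,0],[0,0,0],[0,0,0]]}'
python3 go.py 0.4645 -0.296 0.023 98
```

```text
time_s: 1.1
position: [0.3771, 0.0927, 0.2605]
tool_rot: [[0.0, -0.136, 0.991], [-0.0, 0.991, 0.136], [-1.0, -0.0, 0.0]]
ft_force: [1.3, 1.0, 0.6]
grip_width: 0.0854
time_s: 1.6
position: [0.4296, -0.1429, 0.2603]
tool_rot: [[-0.0, -0.135, 0.991], [0.0, 0.991, 0.135], [-1.0, 0.0, -0.0]]
ft_force: [0.5, 1.4, -0.6]
grip_width: 0.0857
time_s: 2.1
position: [0.4628, -0.2966, 0.1987]
tool_rot: [[-0.002, -0.134, 0.991], [0.002, 0.991, 0.134], [-1.0, 0.002, -0.002]]
ft_force: [-0.5, 0.2, 0.0]
grip_width: 0.0853
t 2.1 pos [ 0.4628 -0.2966  0.1987] F [-0.5  0.2  0. ] w 0.0853 q [ -45.   23.   78.   -0.   79. -143.]
shift [ 0.1757 -0.      0.0021] dr [-0.0048 -0.0019 -0.0024]
```

```bash

python3 -m crank '{"hand":[0,0,0,0,0],"translation":[[0.05,0,0.002],[0.1,0,0.002],[0.14,0,0.002],[0.165,0,0.002],[0.176,0,0.002]],"dr":[[-0.005,0,0],[-0.005,0,0],[-0.005,0,0],[-0.005,0,0],[-0.005,0,0]]}'
python3 -m crank '{"hand":[255,255,255,255,255],"translation":[[0,0,0],[0,0,0],[0,0,0],[0,0,0],[0,0,0]],"dr":[[0,0,0],[0,0,0],[0,0,0],[0,0,0],[0,0,0]]}' 120
python3 -m crank '{"hand":[255,255,255,255,255],"translation":[[0,0,0],[0,0,0],[0,0,0],[0,0,0],[0,0,0]],"dr":[[0,0,0],[0,0,0],[0,0,0],[0,0,0],[0,0,0]]}' 120
python3 go.py 0.4645 -0.296 0.023 98
```

```text
time_s: 2.6
position: [0.4646, -0.2928, 0.0233]
tool_rot: [[-0.002, -0.143, 0.99], [0.002, 0.99, 0.143], [-1.0, 0.003, -0.002]]
ft_force: [0.1, 0.3, 0.9]
grip_width: 0.0855
time_s: 3.1
position: [0.4656, -0.2953, 0.0257]
tool_rot: [[0.002, -0.142, 0.99], [-0.002, 0.99, 0.142], [-1.0, -0.002, 0.001]]
ft_force: [-1.5, -0.2, 6.9]
grip_width: 0.0226
time_s: 3.6
position: [0.4656, -0.2953, 0.0258]
tool_rot: [[0.002, -0.142, 0.99], [-0.002, 0.99, 0.142], [-1.0, -0.002, 0.002]]
ft_force: [-0.4, 1.5, 6.3]
grip_width: 0.0225
t 3.6 pos [ 0.4656 -0.2953  0.0258] F [-0.4  1.5  6.3] w 0.0225 q [ -45.   35.   90.    0.   55. -143.]
shift [ 0.0028 -0.0006 -0.0012] dr [0.0026 0.0015 0.0018]
```

```bash

python3 -m crank '{"hand":[255,255,255,255,255],"translation":[[-0.02,0,0],[-0.06,0,0],[-0.1,0,0],[-0.14,0,0],[-0.18,0,0]],"dr":[[0,0,0],[0,0,0],[0,0,0],[0,0,0],[0,0,0]]}'
python3 -m crank '{"hand":[255,255,255],"translation":[[-0.03,0,0],[-0.04,0,0],[-0.04,0,0]],"dr":[[0,0,0],[0,0,0],[0,0,0]]}'
python3 - <<'E'
from h import *
a,_=grab("top","lift_t"); b,_=grab("scene","lift_s")
o=np.hstack([cv2.resize(a[140:340,280:480],(400,400)),cv2.resize(b[80:220,200:340],(400,400))]); cv2.imwrite("pics/lift.png",o)
E
python3 go.py 0.4645 -0.296 0.243 98
```

```text
time_s: 4.1
position: [0.4645, -0.2944, 0.2061]
tool_rot: [[-0.001, -0.142, 0.99], [0.001, 0.99, 0.142], [-1.0, 0.001, -0.001]]
ft_force: [0.3, -0.7, -2.7]
grip_width: 0.0223
time_s: 4.4
position: [0.465, -0.2949, 0.2449]
tool_rot: [[0.001, -0.142, 0.99], [-0.001, 0.99, 0.142], [-1.0, -0.001, 0.001]]
ft_force: [0.0, 0.1, -3.7]
grip_width: 0.0219
t 4.5 pos [ 0.4645 -0.2944  0.2426] F [ 0.6  0.2 -2.4] w 0.022 q [ -45.   21.   73.   -0.   86. -143.]
shift [-0.0004 -0.0016 -0.0003] dr [ 0.0025 -0.0022 -0.0027]
```

View pics/lift.png

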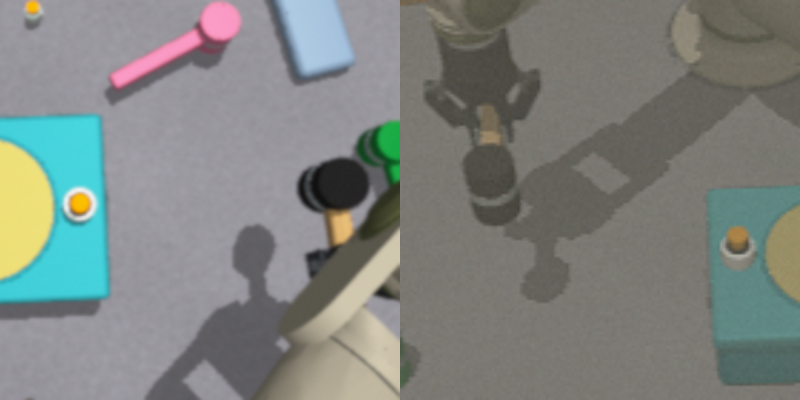

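The mallet is held and lifted: its head is at about (450,232) in the full top image and looks roughly level. Next I measure the head's pose in the hand.

```bash
cat > hm.py <<'E'
import sys; from h import *
def head(tag,take=True):
    im,d=grab("top",tag); v=im.max(2); m=((v<75)&(d>0)).astype(np.uint8)
    s=sensors.observe(); p=s["position"]; pts=[]
    ys,xs=np.nonzero(m); P=np.array([px2w("top",x,y,d[y,x]) for y,x in zip(ys,xs)])
    g=p+.08*s["tool_rot"][:,2]; ztop=p[2]+.057
    k=(np.hypot(P[:,0]-g[0],P[:,1]-g[1])<.045)&(abs(P[:,2]-ztop)<.03); Q=P[k]
    # fit top plane robustly
    for _ in range(5):
        A=np.c_[Q[:,:2]-g[:2],np.ones(len(Q))]; c=np.linalg.lstsq(A,Q[:,2],rcond=None)[0]; r=Q[:,2]-A@c; Q=Q[(r>-.004)]
    (cx,cy),rad=cv2.minEnclosingCircle((Q[:,:2]*1000).astype(np.float32))
    print("n",len(Q),"tcp",p.round(4),"top centre",np.round([cx/1000,cy/1000],4),"r",round(rad,1),"mean",Q.mean(0).round(4),"slopes deg",np.degrees(np.arctan(c[:2])).round(1),"pred",g.round(4),"ztop-tcp",(Q.mean(0)[2]-p[2]).round(4))
head(sys.argv[1])
E
python3 hm.py hm1
```

```text
n 508 tcp [ 0.4645 -0.2944  0.2423] top centre [ 0.5433 -0.2848] r 27.5 mean [ 0.5425 -0.2839  0.2963] slopes deg [-0.  -0.5] pred [ 0.5437 -0.2831  0.2421] ztop-tcp 0.054
```

```bash

python3 -m crank '{"hand":[255,255,255,255,255],"translation":[[0,0.03,0.002],[0,0.07,0.006],[0,0.11,0.01],[0,0.15,0.014],[0,0.18,0.016]],"dr":[[0,0,0],[0,0,0],[0,0,0],[0,0,0],[0,0,0]]}'
python3 go.py 0.4482 -0.021 0.215 98
```

```text
time_s: 5.05
position: [0.4545, -0.1121, 0.2429]
tool_rot: [[-0.003, -0.142, 0.99], [0.002, 0.99, 0.142], [-1.0, 0.002, -0.003]]
ft_force: [0.8, 0.3, -2.7]
grip_width: 0.0223
t 5.05 pos [ 0.4545 -0.1121  0.2429] F [ 0.8  0.3 -2.7] w 0.0223 q [ -28.   13.   85.    0.   82. -127.]
shift [0.0281 0.091  0.0068] dr [ 0.0033 -0.0026 -0.0024]
```

```bash

python3 -m crank '{"hand":[255,255,255,255,255],"translation":[[0,0.04,0.003],[0.01,0.07,0.006],[0.028,0.09,0.007],[0.028,0.091,0.007],[0.028,0.091,0.007]],"dr":[[0,0,0],[0,0,0],[0,0,0],[0,0,0],[0,0,0]]}'
python3 hm.py hm2; python3 go.py 0.4482 -0.021 0.190 98
```

```text
time_s: 5.55
position: [0.4492, -0.0233, 0.2157]
tool_rot: [[-0.002, -0.143, 0.99], [0.0, 0.99, 0.143], [-1.0, 0.001, -0.002]]
ft_force: [0.3, 0.2, -3.2]
grip_width: 0.0221
n 364 tcp [ 0.4496 -0.0239  0.2163] top centre [ 0.5283 -0.0155] r 25.6 mean [ 0.531  -0.0171  0.2696] slopes deg [-0.1 -0.4] pred [ 0.5288 -0.0125  0.2162] ztop-tcp 0.0533
t 5.6 pos [ 0.4496 -0.0239  0.2163] F [ 0.3  0.1 -3.6] w 0.0225 q [ -18.   13.   91.   -0.   77. -116.]
shift [ 0.0263  0.003  -0.001 ] dr [ 0.0024 -0.0008 -0.0001]
```

```bash

python3 -m crank '{"hand":[255,255,255,255],"translation":[[0.015,0.003,-0.001],[0.028,0.003,-0.001],[0.036,0.003,-0.001],[0.036,0.003,-0.001]],"dr":[[0,0,0],[0,0,0],[0,0,0],[0,0,0]]}'
python3 -m crank '{"hand":[255,255,255,255,255],"translation":[[0.004,0,0],[0.008,0,0],[0.012,0,0],[0.012,0,0],[0.012,0,0]],"dr":[[0,0,0],[0,0,0],[0,0,0],[0,0,0],[0,0,0]]}'
python3 go.py 0.4482 -0.021 0.165 98;python3 hm.py hm3
```

```text
time_s: 6.0
position: [0.4483, -0.0213, 0.1803]
tool_rot: [[-0.0, -0.141, 0.99], [-0.0, 0.99, 0.141], [-1.0, -0.0, -0.0]]
ft_force: [0.2, 0.1, -1.8]
grip_width: 0.0224
time_s: 6.5
position: [0.4485, -0.0207, 0.1686]
tool_rot: [[0.001, -0.142, 0.99], [-0.0, 0.99, 0.142], [-1.0, -0.0, 0.001]]
ft_force: [-0.1, -1.6, 1.8]
grip_width: 0.0222
t 6.5 pos [ 0.4485 -0.0207  0.1686] F [-0.1 -1.6  1.8] w 0.0222 q [ -18.   15.   96.    0.   69. -116.]
shift [ 0.0036 -0.0003 -0.0003] dr [0.0024 0.0011 0.0003]
n 353 tcp [ 0.4485 -0.0206  0.1686] top centre [ 0.5266 -0.0133] r 25.8 mean [ 0.5289 -0.0142  0.2233] slopes deg [0.2 0.3] pred [ 0.5277 -0.0093  0.1687] ztop-tcp 0.0547
```

```bash

python3 -m crank '{"hand":[255,255,255,255,255],"translation":[[0.002,0,0],[0.004,0,0],[0.006,0,0],[0.006,0,0],[0.006,0,0]],"dr":[[0,0,0],[0,0,0],[0,0,0],[0,0,0],[0,0,0]]}'
python3 hm.py hm4
```

```text
time_s: 7.05
position: [0.4478, -0.0209, 0.1642]
tool_rot: [[0.001, -0.142, 0.99], [-0.002, 0.99, 0.142], [-1.0, -0.002, 0.001]]
ft_force: [-12.1, -4.3, 20.6]
grip_width: 0.0225
n 327 tcp [ 0.4478 -0.0209  0.1642] top centre [ 0.5245 -0.0115] r 25.9 mean [ 0.5271 -0.0129  0.2226] slopes deg [ 3.  -0.1] pred [ 0.527  -0.0096  0.1643] ztop-tcp 0.0584
```

The force jumped to about 24 N and the head stopped at 0.2226, which puts the face near 0.142: the pin is on its hard stop. Now I lift and check the pin.

```bash

python3 -m crank '{"hand":[255,255,255,255,255],"translation":[[-0.01,0,0],[-0.03,0,0],[-0.06,0,0],[-0.075,0,0],[-0.075,0,0]],"dr":[[0,0,0],[0,0,0],[0,0,0],[0,0,0],[0,0,0]]}'
python3 -m crank '{"hand":[255,255,255,255,255],"translation":[[0,-0.03,0],[0,-0.07,0],[0,-0.11,-0.004],[0,-0.15,-0.01],[0,-0.18,-0.016]],"dr":[[0,0,0],[0,0,0],[0,0,0],[0,0,0],[0,0,0]]}'
python3 hm.py hm5; python3 - <<'E'
from h import *
z=np.load("hm5_top.npz"); im,d=z["im"],z["d"]; hsv=cv2.cvtColor(im,cv2.COLOR_BGR2HSV)
m=cv2.inRange(hsv,(8,150,120),(24,255,255)); b=np.zeros_like(m); b[228:258,305:335]=m[228:258,305:335]
ys,xs=np.nonzero(b); P=np.array([px2w("top",x,y,d[y,x]) for y,x in zip(ys,xs)]); print("amber",len(P),np.median(P,0))
print("grey",px2w("top",220,246,d[246,220]))
print("tray",px2w("top",152,245,d[245,152]))
s,_=grab("scene","s5")
cv2.imwrite("pics/after.png",np.hstack([cv2.resize(im[150:350,200:400],(400,400)),cv2.resize(s[80:230,220:400],(480,400))])[:, :800])
E
python3 go.py 0.4650 -0.2949 0.245 98
```

```text
time_s: 7.6
position: [0.4484, -0.0202, 0.2387]
tool_rot: [[0.002, -0.142, 0.99], [-0.0, 0.99, 0.142], [-1.0, -0.0, 0.002]]
ft_force: [0.4, 0.2, -3.4]
grip_width: 0.022
time_s: 8.1
position: [0.4571, -0.2026, 0.2356]
tool_rot: [[-0.003, -0.141, 0.99], [0.002, 0.99, 0.141], [-1.0, 0.003, -0.002]]
ft_force: [0.6, -0.4, -3.0]
grip_width: 0.0219
n 438 tcp [ 0.457  -0.2062  0.2354] top centre [ 0.5338 -0.1906] r 26.9 mean [ 0.5351 -0.188   0.2925] slopes deg [ 2.2 -0.8] pred [ 0.5363 -0.1951  0.2352] ztop-tcp 0.0571
amber 79 [ 0.52850952 -0.01032639  0.14256927]
grey [0.51247889 0.23127466 0.15882087]
tray [0.51843128 0.4450155  0.03894848]
t 8.2 pos [ 0.4571 -0.2037  0.2354] F [-0.1  0.  -2.7] w 0.0222 q [ -38.   17.   81.   -0.   82. -136.]
shift [-0.0098 -0.0914 -0.0048] dr [-0.0011 -0.0026 -0.0021]
```

View pics/after.png

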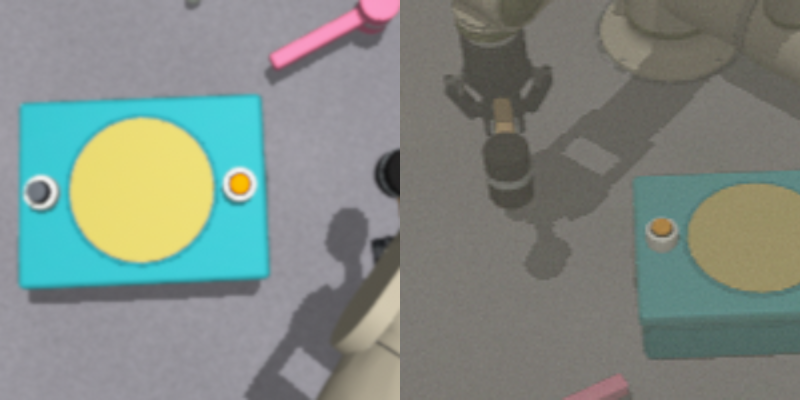

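The pin top is at 0.1426 (home is 0.142), and the grey pin and tray have not moved. The amber disc at (239,184) in the left panel sits close to its collar. The mallet is about 2.5° nose-up, so I level it while carrying it back.

```bash

python3 -m crank '{"hand":[255,255,255,255,255],"translation":[[0,-0.03,-0.002],[0,-0.06,-0.004],[0,-0.085,-0.005],[0,-0.091,-0.005],[0,-0.091,-0.005]],"dr":[[0,0.02,0],[0,0.042,0],[0,0.042,0],[0,0.042,0],[0,0.042,0]]}'
python3 hm.py hm6; python3 go.py 0.465 -0.2949 0.035 98
```

```text
time_s: 8.7
position: [0.4655, -0.2913, 0.2361]
tool_rot: [[-0.043, -0.141, 0.989], [-0.004, 0.99, 0.141], [-0.999, 0.003, -0.043]]
ft_force: [-0.1, -0.3, -2.6]
grip_width: 0.0221
n 501 tcp [ 0.4655 -0.2906  0.2365] top centre [ 0.5442 -0.2795] r 27.4 mean [ 0.5438 -0.2787  0.2895] slopes deg [-0.4 -0.9] pred [ 0.5446 -0.2793  0.2331] ztop-tcp 0.053
t 8.75 pos [ 0.4655 -0.2906  0.2365] F [-0.2  0.1 -2.2] w 0.0223 q [ -43.   22.   73.   -2.   87. -141.]
shift [ 0.2014 -0.0046  0.0076] dr [ 0.003  -0.0431 -0.0021]
```

```bash

python3 -m crank '{"hand":[255,255,255,255,255],"translation":[[0.04,0,0.002],[0.085,0,0.004],[0.13,0,0.006],[0.17,0,0.007],[0.195,0,0.008]],"dr":[[0,0,0],[0,0,0],[0,0,0],[0,0,0],[0,0,0]]}'
python3 -m crank '{"hand":[255,255,255,255,255],"translation":[[0.004,0,0],[0.008,0,0],[0.011,0,0],[0.013,0,0],[0.013,0,0]],"dr":[[0,0,0],[0,0,0],[0,0,0],[0,0,0],[0,0,0]]}'
python3 hm.py hm7
```

```text
time_s: 9.25
position: [0.4645, -0.2892, 0.0397]
tool_rot: [[-0.044, -0.143, 0.989], [-0.003, 0.99, 0.143], [-0.999, 0.004, -0.044]]
ft_force: [0.8, -0.0, -3.5]
grip_width: 0.0219
time_s: 9.75
position: [0.4652, -0.292, 0.0301]
tool_rot: [[-0.041, -0.142, 0.989], [-0.007, 0.99, 0.142], [-0.999, -0.001, -0.041]]
ft_force: [-0.6, 0.2, -3.6]
grip_width: 0.022
n 265 tcp [ 0.4651 -0.292   0.03  ] top centre [ 0.5439 -0.2791] r 26.9 mean [ 0.5452 -0.276   0.0837] slopes deg [-0.5 -1.5] pred [ 0.5442 -0.2807  0.0267] ztop-tcp 0.0537
```

```bash

python3 -m crank '{"hand":[255,255,255,255],"translation":[[0.001,0,0],[0.003,0,0],[0.004,0,0],[0.004,0,0]],"dr":[[0,0,0],[0,0,0],[0,0,0],[0,0,0]]}'
python3 hm.py hm8
```

```text
time_s: 10.2
position: [0.4647, -0.2922, 0.0261]
tool_rot: [[-0.041, -0.142, 0.989], [-0.007, 0.99, 0.141], [-0.999, -0.001, -0.042]]
ft_force: [-4.6, 1.0, 5.1]
grip_width: 0.0225
n 257 tcp [ 0.4647 -0.2922  0.0261] top centre [ 0.5424 -0.2797] r 26.8 mean [ 0.5447 -0.2762  0.0807] slopes deg [ 0.3 -2.1] pred [ 0.5439 -0.2808  0.0228] ztop-tcp 0.0546
```

```bash

python3 -m crank '{"hand":[170,155,140,120,80],"translation":[[0,0,0],[0,0,0],[0,0,0],[0,0,0],[0,0,0]],"dr":[[0,0,0],[0,0,0],[0,0,0],[0,0,0],[0,0,0]]}' 20
python3 -m crank '{"hand":[0,0,0,0,0],"translation":[[0,0,0],[0,0,0],[0,0,0],[0,0,0],[0,0,0]],"dr":[[0,0,0],[0,0,0],[0,0,0],[0,0,0],[0,0,0]]}'
python3 -m crank '{"hand":[0,0,0,0,0],"translation":[[-0.02,0,0],[-0.06,0,0],[-0.1,0,0],[-0.15,0,0],[-0.2,0,0]],"dr":[[0,0,0],[0,0,0],[0,0,0],[0,0,0],[0,0,0]]}'
python3 -m crank '{"hand":[0,0,0,0,0],"translation":[[0,0,-0.02],[0,0,-0.05],[0,0,-0.08],[0,0,-0.08],[0,0,-0.08]],"dr":[[0,0,0],[0,0,0],[0,0,0],[0,0,0],[0,0,0]]}'
python3 - <<'E'
from h import *
im,d=grab("top","end_t"); s,_=grab("scene","end_s")
m=(im.max(2)<75)&(d>0); ys,xs=np.nonzero(m); P=np.array([px2w("top",x,y,d[y,x]) for y,x in zip(ys,xs)])
Q=P[(np.hypot(P[:,0]-.543,P[:,1]+.283)<.045)&(P[:,2]>.074)&(P[:,2]<.09)]
print("head top",len(Q),Q.mean(0)); A=np.c_[Q[:,:2],np.ones(len(Q))]; print("slopes",np.degrees(np.linalg.lstsq(A,Q[:,2],rcond=None)[0][:2]))
for n,(u,v) in dict(amber=(319,243),grey=(220,246),tray=(152,245)).items(): print(n,px2w("top",u,v,d[v,u]))
cv2.imwrite("pics/end.png",np.hstack([cv2.resize(im[150:350,280:480],(400,400)),cv2.resize(s[80:230,180:330],(400,400))]))
E
```

```text
time_s: 10.75
position: [0.4648, -0.2919, 0.0253]
tool_rot: [[-0.042, -0.142, 0.989], [-0.006, 0.99, 0.142], [-0.999, 0.0, -0.042]]
ft_force: [0.2, -1.4, 0.1]
grip_width: 0.058
time_s: 11.25
position: [0.4647, -0.2919, 0.0253]
tool_rot: [[-0.042, -0.142, 0.989], [-0.006, 0.99, 0.142], [-0.999, 0.0, -0.042]]
ft_force: [0.7, 0.0, 0.2]
grip_width: 0.0855
time_s: 11.75
position: [0.4727, -0.2903, 0.2271]
tool_rot: [[-0.042, -0.142, 0.989], [-0.006, 0.99, 0.142], [-0.999, 0.0, -0.042]]
ft_force: [0.8, -1.0, -0.7]
grip_width: 0.0854
time_s: 12.25
position: [0.3938, -0.3022, 0.2288]
tool_rot: [[-0.041, -0.141, 0.989], [-0.006, 0.99, 0.141], [-0.999, -0.0, -0.041]]
ft_force: [0.9, -0.4, -0.8]
grip_width: 0.085
head top 324 [ 0.54263113 -0.27899161  0.08040408]
slopes [ 0.2372499  -1.16755339]
amber [ 0.52383351 -0.01019682  0.14292791]
grey [0.51245017 0.23113238 0.1594309 ]
tray [0.51833897 0.44422285 0.04089676]
```

View pics/end.png

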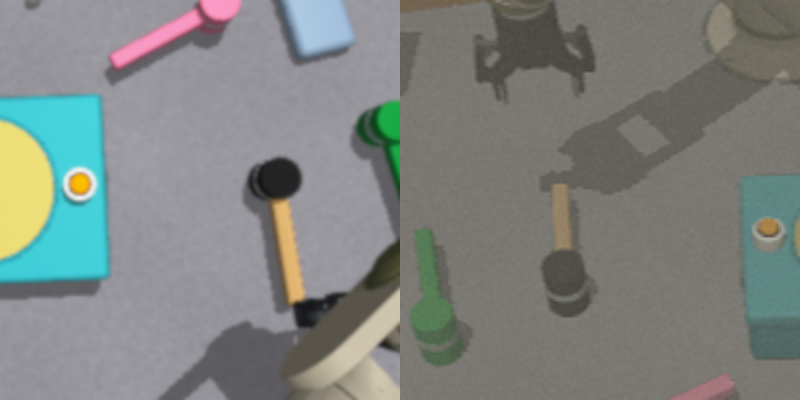

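The mallet stands on its head, free, with its head at about (418,238) in the full top image. The amber pin is down, and the gripper is clear and open above. I'm handing in.

```bash
python3 -c "
from rig import env; print(env.close_job())"
```

```text
the job is handed in; nothing more can be done
None
```

I drove the amber pin home with the black-headed mallet, stood the mallet back where it was, let go and handed the job in at about 12.4 s. No verdict is reported. I gripped the handle at 120 N and pushed until the pin met its hard stop, at about 24 N.

Last checks before handing in:
- **Amber pin:** its top is at about 0.143 m, against 0.142 m for fully home and 0.158 m at the start.
- **Grey pin:** still up, with its top at 0.159 m.
- **Vial tray:** a surface point at the same spot read within about 4 mm of its starting position. That spread is in height and is probably depth noise.
- **Mallet:** head top at 0.080 m, upright to about 1°, and about 6 mm sideways from where it first stood.
- **Gripper:** open and clear of everything.

The mallet slipped about 3° in the grip while pressing. I levelled it before setting it down. No check failed or disagreed beyond that.

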